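Lock the ball-gate leaf with its jam nut and test the leaf

TASK

On the sloping ball-chute stand, screw the winged jam nut clockwise down its stud onto the hex nut below and tighten it until it comes to a firm stop with the spring washer between them pressed flat. Then press the free tip of the brass leaf down until it meets the rubber-capped post, hold it there a moment and let it spring back. Leave the jam nut tight, let go of everything, and leave the loose parts on the bench where they lie.

Things in the scene. Friction and masses are not known exactly. Their poses are not given: they have to be found in the camera images.
- jam_nut (a joint): Turn of the winged jam nut, rad: 0 at the top of the thread, growing clockwise seen from the stud's free end; the nut moves 2 mm down the stud per rad. Starts between 1.2 and 2.8, meets the spring washer at 4.5, firm stop at 5.2 with the washer flat; over 5.0 is tight. Turning takes about 0.16 N m, rising to 0.3 when tight; it stays where it is left.
- jam_grip (a point): On the stud axis, inside the wings of the steel jam nut: one straight bar 70 mm long, 16 thick, 26 high, on a round hub 30 mm across; 10 mm below the bar's upper edge, 28 above the hub's underside. Axes turn with the nut: z along the stud to its free end (28 deg from vertical, leaning roughly to the robot), x along the bar, y across it. The 12 mm stud sticks out up to 16 mm above the bar.
- leaf_tip (a point): Where to press: on the upper face of the brass leaf, 12 mm short of its free end, 98 mm from its bend at the clamp, 120 mm from the stud axis. y along the leaf to the free end, z out of its upper face, x across. The strip is 24 mm wide, 2 thick, 110 free length, level along its length, tilted 28 deg across like the deck; clamped under the hex nut, crossing over the chute.
- leaf (a joint): Bend of the brass leaf, rad: 0 at rest, 0.13 when it meets the rubber-capped post (point leaf_tip is then about 13 mm down along the leaf's own z). Springy: about 4 N at the tip brings it to the post, and it springs back by itself. More than 0.115 counts as meeting the post.
- post_top (a point): Centre of the top of the grey rubber-capped post (20 mm across, 18 mm high) under the leaf's free end; fixed to the sloping deck, z out of the deck.
- stand: Fixed chute stand: pine base 160 x 190 mm, sloping galvanised deck 130 x 190 mm, and a 44 mm wide chute channel coming down to a tin cup with a steel ball in it. Origin on the bench below the stud's foot (which is on the deck, 90 mm up); x points up the slope (away from the robot at yaw 0), y along the leaf to its free end, z up.
- drop_target: Loose orange drop target, 28 x 105 x 22 mm, lying on the bench; to be left alone. Origin under its centre.
- trough_bracket: Loose brass angle bracket, 100 x 40 x 34 mm, on the bench; to be left alone. Origin under its centre.
- screwdriver: Loose screwdriver with a red handle, about 200 mm long, lying on the bench beyond the free end of the leaf; to be left alone. Origin under it, x along it from the handle to the tip.
- hex_top (a point): Centre of the top of the fixed hex nut, 40 mm across flats and 16 mm high, on the same stud below the jam nut; z along the stud. A spring washer 26 mm across and 5 mm high, 3.6 mm when flat, lies on it. The space round the nuts and above is clear.

How it is judged:
By the outcome, as a careful person would: the job done as asked, in the order asked, and still so for the second after the job is handed in, with the robot touching nothing.
It also fails if it takes over 58 s, if anything falls off the work surface, if the arm or the gripper's body presses on something with over 40 N, if the wrist force passes 120 N, or if a joint passes its speed limit or range.

ROBOT

A 6-joint arm with a two-finger parallel gripper is mounted at the origin on the work surface. World frame = base frame: x ahead of the robot, y to its left, z up, the work surface at z = 0. Lengths are in mm, angles in rad, forces in N, time in s.
With the tool pointing down it reaches from about 350 to 975 mm from the base axis. Payload 7.1 kg.
Tool frame: the origin (TCP) lies between the finger pads; the fingertips stand 19 mm ahead of it and the grasp point (between the pads) is the TCP; z points along the fingers, y is the line along which they close (so a half turn about z gives the same grasp; the last joint's range is limited). The gripper opens to 88 mm and grips with 3 to 60 N. Pads are 20 mm wide; open, the fingers measure 115 mm over their backs; the gripper's body (75 mm by 178 mm) begins 61 mm behind the grasp point.
Start: joints at [1.212, 0.423, 1.63, -0, 1.089, -0.019], TCP at [208.28, 589.258, 241.675] pointing down, gripper open.
Joint ranges: [-3, 3], [-0.9, 2.11], [0.09, 2.58], [-1.31, 4.45], [0.11, 2.69], [-2.54, 2.54]. Speed limits (rad/s): [2.39, 2.39, 3.01, 3.14, 3.14, 3.14].

INTERFACE

Orientations are given as a rotation vector (axis times angle).
In Python, from workcell import ctrl gives the robot as it stands.
- The arm moves only by the tool arm_command, never from a script. Its argument "series" is a list of rows, each an object with "linear": the shift along the tool's x, y, z in m, a list of three; "turn": the turn about the tool's z in rad. A call has 1 to 10 rows; each row shifts and turns the commanded pose from where the row before left it, along the tool's axes as they then stand; what a row does not reach is not made up. A row lasts 1/10 s, in which the tool goes at most 50 mm and 8.59 degrees, less where a joint would pass 70% of its speed; a pose out of reach is approached as far as the arm can. A call with a gripper value outside its range is refused whole. "jaw" is the opening, from -1 (shut) to 1 (fully open), set as the call begins (left out, the last holds). The fingers move at their own pace and stop on an object; the grip force is fixed at half the most. Time passes only in rows, so rows that do not move let the fingers close. It gives the time, the measured TCP pose, the force, the opening and the grip force at its end, in the units of the state.
- ctrl.get_obs(): the state, without advancing time (a new reading comes with each control period).
- ctrl.get_image(name): name is "scene" or "top" or "wrist"; returns a dict with "frame" (420x560x3 uint8, blue, green, red), "fx", "fy", "cx", "cy" (pixels), "rvec" (rotation vector, rad) and "tvec" (3), from world to camera coordinates, as OpenCV has them. Camera axes: x right, y down, z forward; pixel columns grow to the right and rows downward; lengths in mm; the calibration is good to about 2 mm. The wrist camera is an equidistant fisheye: a pixel r from the principal point sees the ray r / f radians off the axis. A picture is of the moment at which its call begins. There is no depth.
- ctrl.close_job(): hands the job in; it is judged then, once.
The state is a dict: "t": time; "qpos": joint angles; "qvel": joint speeds; "joint_torque": joint torques, N m; "ee_pos": TCP position; "orientation": TCP orientation; "ft_force": force on the tool from outside, world axes, zero at the start; "moment": the same for the moment, N m; "width": finger opening in mm; "grasp_force": force on a finger pad.
Only numpy, scipy, OpenCV 4.12 (cv2) and the standard library are available. Lean on these libraries where they do the work, as an engineer would, in place of code of your own. Each camera call takes 0.05 s, during which the arm holds its last target. There are 200 camera calls.

## Working session

There is one attempt and no reset: what is moved stays moved. The work goes in short steps, Python scripts to look and compute and a tool call to move; the robot and the scene stay as the last step left them, time stands still between calls to the robot, and variables do not carry over. Pictures are saved under pics/ and viewed, at most 13 in all, crops included, and the job is handed in when it is done.

Besides the shell and the picture viewer there is one more tool, called after "Call:" by a JSON object that holds its "name" and its "arguments". arm_command: Moves the arm, as the interface text tells. Its arguments: {"type":"object","properties":{"series":{"type":"array"},"jaw":{"type":"number"}},"required":["series"]}

```bash
mkdir -p pics; ls; python3 - <<'E'
from workcell import ctrl
import cv2,numpy as np
o=ctrl.get_obs();print(o)
ims=[]
for n in("scene","top","wrist"):
    i=ctrl.get_image(n);cv2.imwrite(f"pics/{n}0.png",i["frame"]);print(n,{k:np.round(v,4).tolist() if k!="frame" else 0 for k,v in i.items()})
E
```

```text
pics
{'t': 0.0, 'qpos': array([ 1.21199914e+00,  4.23802917e-01,  1.63066406e+00,  4.23053676e-06,
        1.08858650e+00, -1.89649144e-02]), 'qvel': array([ 4.12263336e-05,  1.01423678e-03, -1.10523547e-03,  3.15063385e-04,
       -9.54512762e-04, -9.13086433e-04]), 'joint_torque': array([-1.03906132e-03, -5.44620931e+01, -2.73670328e+01,  6.43334398e-02,
        2.26944638e-02, -1.34191923e-04]), 'ee_pos': array([208.10603656, 588.79659464, 240.9355389 ]), 'orientation': array([-5.31198257e-01, -3.09607515e+00,  2.25255013e-03]), 'ft_force': array([-0.17498645,  0.16737347, -0.39348397]), 'moment': array([ 0.02250763, -0.008945  , -0.0380976 ]), 'grasp_force': 0.0, 'width': 87.70151442274724}
scene {'frame': 0, 'fx': 535.4365, 'fy': 535.4365, 'cx': 275.7956, 'cy': 203.2277, 'rvec': [1.4569, 2.0003, -0.9172], 'tvec': [179.3355, -286.0869, 1575.3239]}
top {'frame': 0, 'fx': 421.6742, 'fy': 421.6742, 'cx': 274.8563, 'cy': 212.9621, 'rvec': [2.199, -2.1963, 0.1169], 'tvec': [-41.4207, 626.08, 987.7718]}
wrist {'frame': 0, 'fx': 325.1923, 'fy': 325.1923, 'cx': 276.3029, 'cy': 205.9801, 'rvec': [-2.3709, -1.6764, -0.2329], 'tvec': [-623.9123, -34.154, 391.3255]}
```

View pics/scene0.png

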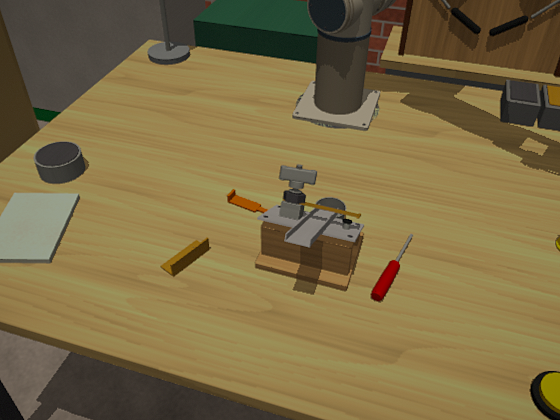

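View pics/top0.png

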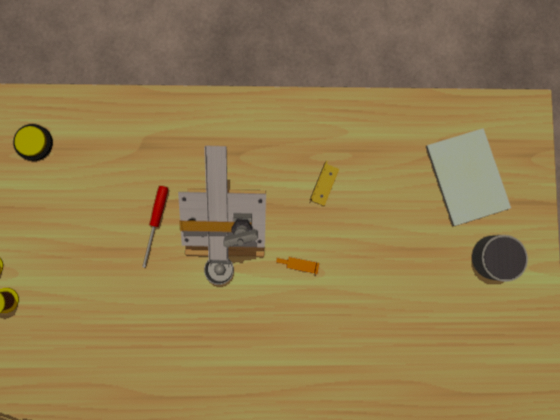

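The scene view shows the stand near (310,235) with the jam nut at (297,177). In the top view the deck is at (225,220), the leaf at (205,227), and the nut bar at (240,238), turned slightly. Next I'll enlarge both.

```bash
python3 - <<'E'
import cv2,numpy as np
a=cv2.imread("pics/top0.png")[180:290,170:280];b=cv2.imread("pics/scene0.png")[155:265,255:365]
f=lambda x:cv2.resize(x,(400,400),interpolation=cv2.INTER_CUBIC)
o=np.hstack([f(a),f(b)]);o=np.clip(o*1.4,0,255).astype(np.uint8)
cv2.imwrite("pics/c1.png",o)
E
```

```text
(no output)
```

View pics/c1.png

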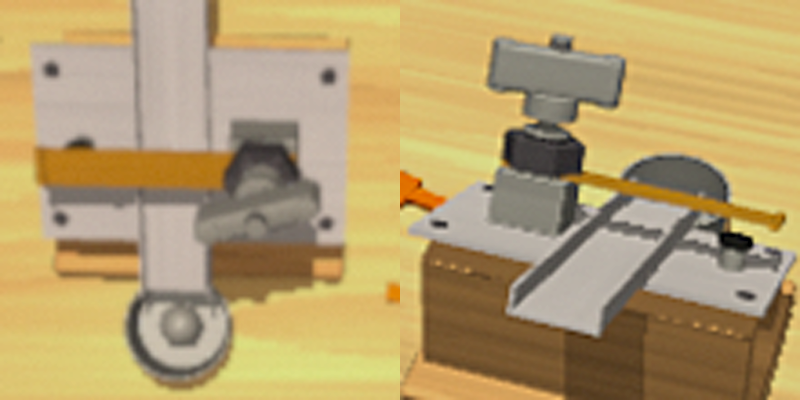

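```bash
cat > h.py <<'E'
import cv2,numpy as np
from workcell import ctrl
from scipy.spatial.transform import Rotation as R
C={"scene":dict(f=535.4365,c=(275.7956,203.2277),r=[1.4569,2.0003,-.9172],t=[179.3355,-286.0869,1575.3239]),
"top":dict(f=421.6742,c=(274.8563,212.9621),r=[2.199,-2.1963,.1169],t=[-41.4207,626.08,987.7718])}
def ray(n,p):
    c=C[n];M=R.from_rotvec(c["r"]).as_matrix();o=-M.T@np.array(c["t"])
    d=M.T@np.array([(p[0]-c["c"][0])/c["f"],(p[1]-c["c"][1])/c["f"],1]);return o,d/np.linalg.norm(d)
def tri(a,b):
    o1,d1=ray("top",a);o2,d2=ray("scene",b)
    s=np.linalg.lstsq(np.c_[d1,-d2],o2-o1,rcond=None)[0]
    p,q=o1+s[0]*d1,o2+s[1]*d2;return (p+q)/2,np.linalg.norm(p-q)
def plane(n,p,q,nn):
    o,d=ray(n,p);return o+d*((np.array(q)-o)@nn)/(d@nn)
T=lambda x,y:(170+x/3.636-.4,180+y/3.636-.4)
S=lambda x,y:(255+(x-400)/3.636-.4,155+y/3.636-.4)
E
python3 - <<'E'
from h import *
np.set_printoptions(precision=1,suppress=True)
P={}
for k,a,b in[("stud",(258,224),(562,40)),("leafend_near_robot",(40,183),(778,212)),("leafend_far",(35,150),(784,226)),("post",(80,140),(736,240)),
 ("screwUL",(50,70),(745,295)),("bar_hi_left_robot",(200,238),(622,57))]:
    P[k]=tri(T(*a),S(*b));print(k,*P[k])
# leaf yaw
z=P["leafend_far"][0]
l1=plane("top",T(35,150),z,[0,0,1]);l2=plane("top",T(222,155),z,[0,0,1]);d=l1-l2;print("leafdir",d,np.degrees(np.arctan2(-d[0],d[1])))
m1=plane("top",T(40,185),z,[0,0,1]);m2=plane("top",T(220,190),z,[0,0,1]);d=m1-m2;print("leafdir",d,np.degrees(np.arctan2(-d[0],d[1])))
for a,b in(((50,70),(328,76)),((60,218),(323,222))):
    u,v=[plane("top",T(*q),[0,0,100],[0,0,1]) for q in(a,b)];d=u-v;print("deck",d,np.degrees(np.arctan2(-d[0],d[1])))
E
```

```text
stud [556.6  34.8 181.9] 3.4417386794762383
leafend_near_robot [581.9 166.  115.8] 0.08925704333152186
leafend_far [600.7 170.  122.7] 4.231398936469195
post [607.2 146.1 111.6] 5.5404010847528635
screwUL [649.5 161.7 115. ] 0.9468908788222073
bar_hi_left_robot [549.1  67.1 172.6] 2.520845780418099
leafdir [  2.8 110.2   0. ] -1.4390894078541288
leafdir [  2.8 105.9   0. ] -1.536601403036898
deck [  3.1 168.9   0. ] -1.0532758871423433
deck [  2.4 158.7   0. ] -0.8491766566824769
```

```bash
cat >> h.py <<'E'
n=np.array([-.4694,.0094,.8829]); 
def go(p,rows=None,az=None):
    "tool-frame rows to bring TCP to world p; az: target azimuth (deg) of tool y, either sign"
    o=ctrl.get_obs();M=R.from_rotvec(o["orientation"]).as_matrix()
    v=M.T@(np.array(p)-o["ee_pos"])/1000;y=M[:,1]
    print("t",o["t"],"pos",o["ee_pos"].round(1),"yaz",np.degrees(np.arctan2(y[1],y[0])).round(1),"q6",o["qpos"][5].round(3),"F",o["ft_force"].round(1),"w",o["width"].round(1))
    print("tool vec m",v.round(4))
E
python3 - <<'E'
from h import *
M=R.from_rotvec([-2.3709,-1.6764,-.2329]).as_matrix();print("cam",-M.T@np.array([-623.9123,-34.154,391.3255]),"axis",M[2])
go([520,35,241])
q=np.array([556.6,34.8,181.9])-8*n
a,b=plane("top",T(205,230),q,n),plane("top",T(313,192),q,n);print(a,b,np.linalg.norm(a-b))
E
```

```text
cam [137.82388914 613.84903978 384.39905399] axis [ 0.25884506 -0.09358845 -0.96137424]Traceback (most recent call last):
  File "<stdin>", line 3, in <module>
  File "h.py", line 22, in go
    print("t",o["t"],"pos",o["ee_pos"].round(1),"yaz",np.degrees(np.arctan2(y[1],y[0])).round(1),"q6",o["qpos"][5].round(3),"F",o["ft_force"].round(1),"w",o["width"].round(1))
                                                                                                                                                           ^^^^^^^^^^^^^^^^
AttributeError: 'float' object has no attribute 'round'
```

```bash
sed -i 's/o\["width"\].round(1)/round(o["width"],1)/' h.py; python3 - <<'E'
from h import *
go([520,35,245])
q=np.array([556.6,34.8,181.9])-8*n
a,b=plane("top",T(205,230),q,n),plane("top",T(313,192),q,n);print(a,b,np.linalg.norm(a-b))
E
```

```text
t 0.15 pos [208.1 588.9 241.1] yaz 70.5 q6 -0.019 F [0.1 0.8 0.8] w 88.2
tool vec m [-0.4786 -0.4183 -0.0034]
[553.86103269  63.27359883 171.08017882] [574.80212289   2.86287356 182.85683365] 65.01288014187415
```

Call:
{"name": "arm_command", "arguments": {"series": [{"linear":[-0.034,-0.03,0],"turn":0},{"linear":[-0.034,-0.03,0],"turn":0},{"linear":[-0.034,-0.03,0],"turn":0},{"linear":[-0.034,-0.03,0],"turn":0},{"linear":[-0.034,-0.03,0],"turn":0},{"linear":[-0.034,-0.03,0],"turn":0},{"linear":[-0.034,-0.03,0],"turn":0},{"linear":[-0.034,-0.03,0],"turn":0},{"linear":[-0.034,-0.03,0],"turn":0},{"linear":[-0.034,-0.03,0],"turn":0}]}}

```text
t: 1.15
ee_pos: [429.4, 191.4, 241.7]
orientation: [0.531, 3.096, 0.0]
ft_force: [0.3, 1.5, -0.3]
width: 87.8
grasp_force: 0.0
```

Call:
{"name": "arm_command", "arguments": {"series": [{"linear":[-0.034,-0.03,0],"turn":0},{"linear":[-0.034,-0.03,0],"turn":0},{"linear":[-0.034,-0.03,0],"turn":0},{"linear":[-0.034,-0.03,0],"turn":0},{"linear":[0,0,0],"turn":0.14},{"linear":[0,0,0],"turn":0.14},{"linear":[0,0,0],"turn":0.14},{"linear":[0,0,0],"turn":0.14},{"linear":[0,0,0],"turn":0.14},{"linear":[0,0,0],"turn":0.14}]}}

```text
t: 2.15
ee_pos: [516.9, 34.6, 241.5]
orientation: [-1.755, -2.605, 0.0]
ft_force: [0.0, 0.1, -0.1]
width: 87.8
grasp_force: 0.0
```

```bash
python3 - <<'E'
from h import *
go([556,35,245])
i=ctrl.get_image("wrist");print(i["rvec"],i["tvec"]);np.savez("w1.npz",**i)
cv2.imwrite("pics/w1.png",i["frame"])
j=ctrl.get_image("top");k=ctrl.get_image("scene")
E
```

```text
t 2.15 pos [516.9  34.6 241.5] yaz 22.1 q6 -0.341 F [ 0.   0.1 -0.1] w 87.8
tool vec m [-0.0143  0.0364 -0.0036]
[-2.81347887 -0.54820814 -0.07567173] [-492.34167328 -189.9320748   346.40697884]
```

View pics/w1.png

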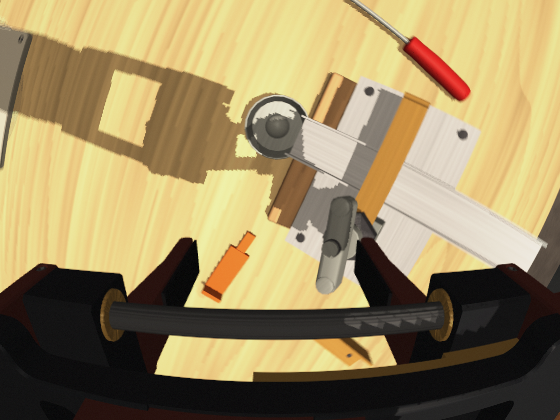

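The wrist view shows the jam bar running from (345,199) to (325,288), with the stud tip at (331,247). The leaf end is at (415,97) and the ball cup at (277,127).

```bash
cat >> h.py <<'E'
def wray(i,p):
    M=R.from_rotvec(i["rvec"]).as_matrix();o=-M.T@i["tvec"]
    x=(np.array(p)-[i["cx"],i["cy"]])/i["fx"];r=np.linalg.norm(x)
    return o,M.T@np.r_[x/r*np.sin(r),np.cos(r)]
def tri2(r1,r2):
    (o1,d1),(o2,d2)=r1,r2;s=np.linalg.lstsq(np.c_[d1,-d2],o2-o1,rcond=None)[0]
    p,q=o1+s[0]*d1,o2+s[1]*d2;return (p+q)/2,np.linalg.norm(p-q)
def rp(r,q,nn): return r[0]+r[1]*((np.array(q)-r[0])@nn)/(r[1]@nn)
E
python3 - <<'E'
from h import *
np.set_printoptions(precision=1,suppress=True)
i=np.load("w1.npz")
print("tw",tri2(ray("top",T(258,224)),wray(i,(331,247))))
print("sw",tri2(ray("scene",S(562,40)),wray(i,(331,247))))
print("leafend tw",tri2(ray("top",T(37,166)),wray(i,(415,98))))
print("leafend sw",tri2(ray("scene",S(781,219)),wray(i,(415,98))))
q=np.array([557,35,181])-8*n
a,b=[rp(wray(i,p),q,n) for p in((345,199),(325,289))];print(a,b,b-a,np.linalg.norm(b-a),(a+b)/2)
x=[rp(wray(i,p),q,n) for p in((331,247),)];print(x)
# masks of leaf
f=i["frame"].copy();E=f[170:310,290:390];cv2.imwrite("pics/w1c.png",cv2.resize(E,(800,600)[::1] if 0 else (430,600),interpolation=cv2.INTER_CUBIC))
E
```

```text
tw (array([558. ,  34.2, 175.2]), np.float64(2.2342721555775076))
sw (array([556.6,  36.9, 182.2]), np.float64(0.6577501277422568))
leafend tw (array([592. , 167.3, 117.7]), np.float64(0.3984026578237765))
leafend sw (array([591.2, 167.9, 119.2]), np.float64(2.2997404096690324))
[554.5  69.6 170.2] [568.5   3.8 178.4] [ 14.  -65.8   8.1] 67.77902720164649 [561.5  36.7 174.3]
[array([559.5,  34.3, 173.3])]
```

View pics/w1c.png

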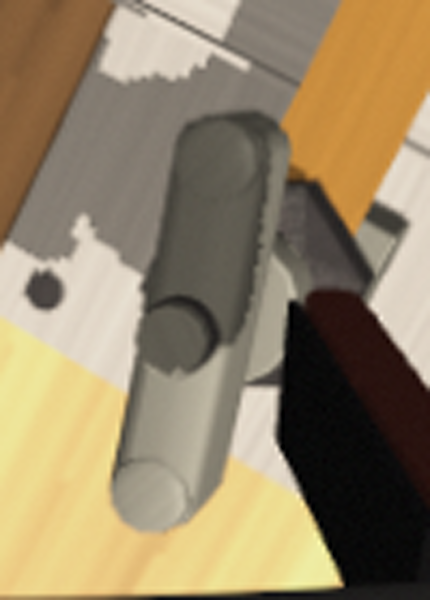

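```bash
cat >> h.py <<'E'
ys=np.radians(-1.2)
e1=np.array([np.cos(ys)*.8829,np.sin(ys)*.8829,.4695]);e2=np.array([-np.sin(ys),np.cos(ys),0])
n=np.cross(e1,e2)
c0=np.array([557,36,181.])-18*n
def wing(th,c,r=27,dz=5):
    u=np.cos(th)*e1+np.sin(th)*e2
    return c+r*u+[0,0,dz],np.arctan2(u[1],u[0])
def th_of(v): return np.arctan2(v@e2,v@e1)
def yaw(): 
    M=R.from_rotvec(ctrl.get_obs()["orientation"]).as_matrix();return M
def rows(ths,cs,M,p,r=27,dz=5,sgn=1):
    "rows in tool frame following wing; sgn=+1: tool x outward along wing"
    for th,c in zip(ths,cs):
        q,az=wing(th,c,r,dz);x=M[:,0]*sgn
        v=M.T@(q-p)/1000;t=-(az-np.arctan2(x[1],x[0]));t=(t+np.pi)%(2*np.pi)-np.pi
        print(v.round(4).tolist(),round(t,3))
        M=M@R.from_rotvec([0,0,t]).as_matrix();p=q
E
python3 - <<'E'
from h import *
i=np.load("w1.npz");q=np.array([557,36,181])-8*n
a,b=[rp(wray(i,p),q,n) for p in((340,197.5),(325,293.7))];print(a,b,np.linalg.norm(b-a),(a+b)/2)
th=th_of(a-b);print("theta",th);P,az=wing(th,c0);print(P,np.degrees(az))
go(P); o=ctrl.get_obs();rows([th],[c0],yaw(),o["ee_pos"])
E
```

```text
[551.24715614  68.94956367 168.51400546] [5.69948786e+02 5.06858437e-01 1.79219012e+02] 71.75480500270237 [560.59797129  34.72821105 173.86650876]
theta 1.8941450566831366
[558.41248441  61.57679945 166.07992422] 105.28183377007618
t 2.3 pos [516.9  34.6 241.5] yaz 22.6 q6 -0.35 F [-0.7 -0.1  0.8] w 87.5
tool vec m [0.009  0.0487 0.0754]
[0.009, 0.0487, 0.0754] 0.127
```

Call:
{"name": "arm_command", "arguments": {"series": [{"linear":[0.0045,0.0245,0],"turn":0},{"linear":[0.0045,0.0245,0],"turn":0},{"linear":[0,0,0],"turn":0.125},{"linear":[0,0,0.025],"turn":0},{"linear":[0,0,0.025],"turn":0},{"linear":[0,0,0.025],"turn":0},{"linear":[0,0,0],"turn":0},{"linear":[0,0,0],"turn":0}]}}

```text
t: 3.1
ee_pos: [558.9, 61.6, 166.7]
orientation: [-1.904, -2.498, 0.001]
ft_force: [0.1, -0.7, 0.7]
width: 88.1
grasp_force: 0.0
```

Call:
{"name": "arm_command", "arguments": {"series": [{"linear":[0,0,0],"turn":0},{"linear":[0,0,0],"turn":0},{"linear":[0,0,0],"turn":0},{"linear":[0,0,0],"turn":0},{"linear":[0,0,0],"turn":0},{"linear":[0,0,0],"turn":0},{"linear":[0,0,0],"turn":0},{"linear":[0,0,0],"turn":0}], "jaw": -1}}

```text
t: 3.9
ee_pos: [558.9, 61.6, 166.6]
orientation: [-1.907, -2.496, 0.0]
ft_force: [-0.2, -0.9, -1.6]
width: 27.3
grasp_force: 0.0
```

```bash
python3 - <<'E'
from h import *
o=ctrl.get_obs();print(o["moment"],o["grasp_force"]);P,az=wing(1.894,c0);go(P)
i=ctrl.get_image("wrist");np.savez("w2.npz",**i);k=ctrl.get_image("scene")["frame"][155:265,255:365]
cv2.imwrite("pics/w2.png",np.hstack([cv2.resize(i["frame"][130:340,140:420],(480,360)),cv2.resize(k,(320,360))]))
E
```

```text
[-0.09679422  0.02118934  0.00776668] 0.047372765257023275
t 3.9 pos [558.9  61.6 166.6] yaz 15.2 q6 -0.177 F [-0.2 -0.9 -1.6] w 27.3
tool vec m [ 0.0001 -0.0005  0.0006]
```

View pics/w2.png

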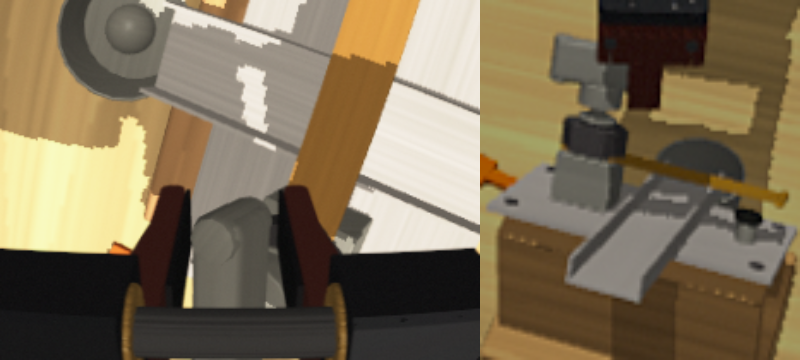

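The fingers straddle the wing end (bar between them at (230,245)) and are still closing. The scene half shows them at bar height.

Call:
{"name": "arm_command", "arguments": {"series": [{"linear":[0,0,0],"turn":0},{"linear":[0,0,0],"turn":0},{"linear":[0,0,0],"turn":0},{"linear":[0,0,0],"turn":0}]}}

```text
t: 4.4
ee_pos: [558.7, 61.6, 166.6]
orientation: [-1.907, -2.496, 0.001]
ft_force: [-3.0, -1.6, 2.8]
width: 23.8
grasp_force: 30.0
```

```bash
python3 - <<'E'
from h import *
o=ctrl.get_obs();print(o["moment"],o["grasp_force"]);go([0,0,0])
th0=1.894;p,_=wing(th0,c0)
k=np.arange(1,21)*.1
rows(th0-k,[c0-2*x*n for x in k],yaw(),p)
E
```

```text
[-0.13376104  0.29679248 -0.0435285 ] 29.99433466422488
t 4.4 pos [558.7  61.6 166.6] yaz 15.2 q6 -0.177 F [-3.  -1.6  2.8] w 23.8
tool vec m [ 0.0874 -0.5551  0.167 ]
[0.0, 0.0025, -0.001] 0.089
[-0.0, 0.0025, -0.0011] 0.089
[-0.0001, 0.0025, -0.0011] 0.088
[-0.0001, 0.0025, -0.0011] 0.088
[-0.0002, 0.0025, -0.0011] 0.089
[-0.0002, 0.0025, -0.0011] 0.089
[-0.0003, 0.0025, -0.001] 0.09
[-0.0003, 0.0025, -0.001] 0.092
[-0.0003, 0.0025, -0.0009] 0.094
[-0.0004, 0.0025, -0.0009] 0.096
[-0.0004, 0.0026, -0.0008] 0.098
[-0.0004, 0.0026, -0.0007] 0.1
[-0.0004, 0.0026, -0.0006] 0.103
[-0.0003, 0.0026, -0.0005] 0.105
[-0.0003, 0.0027, -0.0004] 0.108
[-0.0003, 0.0027, -0.0003] 0.11
[-0.0002, 0.0027, -0.0001] 0.111
[-0.0002, 0.0027, -0.0] 0.113
[-0.0001, 0.0027, 0.0001] 0.113
[-0.0, 0.0027, 0.0002] 0.113
```

Call:
{"name": "arm_command", "arguments": {"series": [{"linear":[0,0.0025,-0.001],"turn":0.089},{"linear":[0,0.0025,-0.0011],"turn":0.089},{"linear":[-0.0001,0.0025,-0.0011],"turn":0.088},{"linear":[-0.0001,0.0025,-0.0011],"turn":0.088},{"linear":[-0.0002,0.0025,-0.0011],"turn":0.089}]}}

```text
t: 4.9
ee_pos: [569.7, 62.2, 171.1]
orientation: [-2.411, -2.011, 0.005]
ft_force: [-6.4, -1.8, -2.5]
width: 24.0
grasp_force: 30.0
```

Call:
{"name": "arm_command", "arguments": {"series": [{"linear":[-0.0002,0.0025,-0.0011],"turn":0.089},{"linear":[-0.0003,0.0025,-0.001],"turn":0.09},{"linear":[-0.0003,0.0025,-0.001],"turn":0.092},{"linear":[-0.0003,0.0025,-0.0009],"turn":0.094},{"linear":[-0.0004,0.0025,-0.0009],"turn":0.096}]}}

```text
t: 5.4
ee_pos: [580.9, 56.5, 175.8]
orientation: [-2.807, -1.407, 0.005]
ft_force: [-4.2, 0.0, -3.8]
width: 22.8
grasp_force: 30.0
```

```bash
python3 - <<'E'
from h import *
o=ctrl.get_obs();print(o["moment"],o["grasp_force"]);go(wing(.894,c0-2*n)[0])
E
```

```text
[-0.20624682  0.32701395  0.05300145] 30.041608745232224
t 5.4 pos [580.9  56.5 175.8] yaz -36.8 q6 0.718 F [-4.2  0.  -3.8] w 22.8
tool vec m [ 0.0005  0.0007 -0.0005]
```

Call:
{"name": "arm_command", "arguments": {"series": [{"linear":[-0.0004,0.0026,-0.0008],"turn":0.098},{"linear":[-0.0004,0.0026,-0.0007],"turn":0.1},{"linear":[-0.0004,0.0026,-0.0006],"turn":0.103},{"linear":[-0.0003,0.0026,-0.0005],"turn":0.105},{"linear":[-0.0003,0.0027,-0.0004],"turn":0.108}]}}

```text
t: 5.9
ee_pos: [588.3, 45.6, 178.8]
orientation: [-3.074, -0.647, 0.005]
ft_force: [-4.0, 0.3, -3.1]
width: 19.3
grasp_force: 29.9
```

Call:
{"name": "arm_command", "arguments": {"series": [{"linear":[-0.0003,0.0027,-0.0003],"turn":0.11},{"linear":[-0.0002,0.0027,-0.0001],"turn":0.111},{"linear":[-0.0002,0.0027,0],"turn":0.113},{"linear":[-0.0001,0.0027,0.0001],"turn":0.113},{"linear":[0,0.0027,0.0002],"turn":0.113}]}}

```text
t: 6.4
ee_pos: [590.4, 33.2, 179.2]
orientation: [-3.132, 0.228, 0.005]
ft_force: [-5.4, 4.7, 1.3]
width: 16.1
grasp_force: 30.3
```

```bash
python3 - <<'E'
from h import *
o=ctrl.get_obs();print(o["moment"],o["grasp_force"]);go(wing(-.106,c0-4*n)[0])
th0=-.106;p,_=wing(th0,c0-4*n)
k=np.arange(1,8)*.1
rows(th0-k,[c0-4*n-2*x*n for x in k],yaw(),p)
E
```

```text
[1.54484859 0.77099333 0.49497324] 30.28150498867035
t 6.4 pos [590.4  33.2 179.2] yaz -98.3 q6 1.75 F [-5.4  4.7  1.3] w 16.1
tool vec m [0.0007 0.0007 0.    ]
[0.0001, 0.0027, 0.0004] 0.108
[0.0001, 0.0027, 0.0005] 0.111
[0.0002, 0.0026, 0.0006] 0.109
[0.0002, 0.0026, 0.0007] 0.107
[0.0002, 0.0026, 0.0008] 0.105
[0.0003, 0.0025, 0.001] 0.102
[0.0003, 0.0025, 0.001] 0.1
```

Call:
{"name": "arm_command", "arguments": {"series": [{"linear":[0.0001,0.0027,0.0004],"turn":0.11},{"linear":[0.0001,0.0027,0.0005],"turn":0.11},{"linear":[0.0002,0.0026,0.0006],"turn":0.109},{"linear":[0.0002,0.0026,0.0007],"turn":0.107}]}}

```text
t: 6.8
ee_pos: [588.5, 23.5, 177.3]
orientation: [-3.008, 0.899, 0.002]
ft_force: [-0.8, 5.3, -3.6]
width: 19.8
grasp_force: 30.3
```

Call:
{"name": "arm_command", "arguments": {"series": [{"linear":[0.0002,0.0026,0.0008],"turn":0.105},{"linear":[0.0003,0.0025,0.001],"turn":0.102},{"linear":[0.0003,0.0025,0.001],"turn":0.1}]}}

```text
t: 7.1
ee_pos: [585.3, 16.6, 174.8]
orientation: [-2.836, 1.348, -0.001]
ft_force: [-0.1, 3.0, -1.8]
width: 21.9
grasp_force: 30.1
```

```bash
python3 - <<'E'
from h import *
o=ctrl.get_obs();print(o["moment"],o["grasp_force"]);go(wing(-.806,c0-5.4*n)[0])
E
```

```text
[ 1.06939039 -0.34075944  0.35646798] 30.118424815591425
t 7.1 pos [585.3  16.6 174.8] yaz -140.9 q6 2.465 F [-0.1  3.  -1.8] w 21.9
tool vec m [-0.0003  0.0014  0.0007]
```

Call:
{"name": "arm_command", "arguments": {"series": [{"linear":[0,0,0],"turn":0},{"linear":[0,0,0],"turn":0},{"linear":[0,0,0],"turn":0},{"linear":[0,0,0],"turn":0},{"linear":[0,0,0],"turn":0},{"linear":[0,0,-0.02],"turn":0},{"linear":[0,0,-0.03],"turn":0}], "jaw": 0}}

```text
t: 7.8
ee_pos: [583.5, 15.7, 223.9]
orientation: [2.838, -1.343, -0.006]
ft_force: [-1.0, 0.4, -0.3]
width: 43.9
grasp_force: 0.0
```

Call:
{"name": "arm_command", "arguments": {"series": [{"linear":[0,0,0],"turn":-0.14},{"linear":[0,0,0],"turn":-0.14},{"linear":[0,0,0],"turn":-0.14},{"linear":[0,0,0],"turn":-0.14},{"linear":[0,0,0],"turn":-0.14},{"linear":[0,0,0],"turn":-0.14},{"linear":[0,0,0],"turn":-0.14},{"linear":[0,0,0],"turn":-0.14},{"linear":[0,0,0],"turn":-0.14},{"linear":[0,0,0],"turn":-0.14}]}}

```text
t: 8.8
ee_pos: [584.8, 15.8, 225.1]
orientation: [3.035, 0.811, 0.0]
ft_force: [-0.8, 0.1, 0.1]
width: 43.6
grasp_force: 0.0
```

Call:
{"name": "arm_command", "arguments": {"series": [{"linear":[0,0,0],"turn":-0.14},{"linear":[0,0,0],"turn":-0.14},{"linear":[0,0,0],"turn":-0.14},{"linear":[0,0,0],"turn":-0.14},{"linear":[0,0,0],"turn":-0.14},{"linear":[0,0,0],"turn":-0.14},{"linear":[0,0,0],"turn":-0.14},{"linear":[0,0,0],"turn":-0.14},{"linear":[0,0,0],"turn":-0.14},{"linear":[0,0,0],"turn":-0.14}]}}

```text
t: 9.8
ee_pos: [584.8, 15.7, 225.1]
orientation: [1.799, 2.575, -0.0]
ft_force: [-0.8, 0.4, 0.7]
width: 43.8
grasp_force: 0.0
```

```bash
python3 - <<'E'
from h import *
p,az=wing(-.806,c0-5.4*n);go(p)
rows([-.806],[c0-5.4*n],yaw(),ctrl.get_obs()["ee_pos"],sgn=-1)
i=ctrl.get_image("wrist");np.savez("w3.npz",**i);k=ctrl.get_image("scene")["frame"][155:265,255:365]
cv2.imwrite("pics/w3.png",np.hstack([cv2.resize(i["frame"][130:340,140:420],(480,360)),cv2.resize(k,(320,360))]))
E
```

```text
t 9.8 pos [584.8  15.7 225.1] yaz 20.1 q6 -0.345 F [-0.8  0.4  0.7] w 43.8
tool vec m [ 0.0004 -0.0006  0.051 ]
[0.0004, -0.0006, 0.051] -0.331
```

View pics/w3.png

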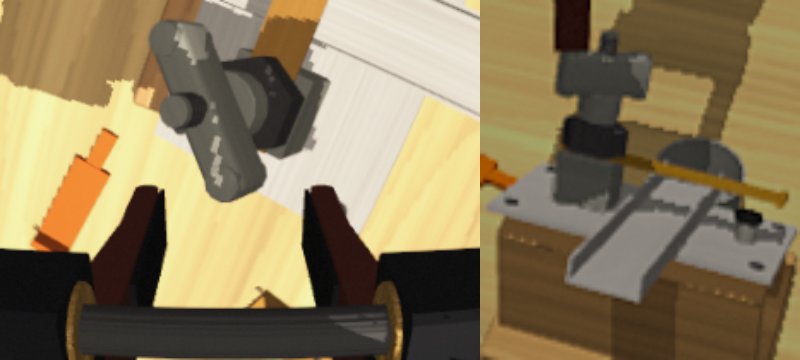

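The bar has turned to run from (180,45) to (235,185), and the stud protrudes more. The near wing lies between the raised fingers, so I'll regrasp it.

Call:
{"name": "arm_command", "arguments": {"series": [{"linear":[0,0,0],"turn":-0.11},{"linear":[0,0,0],"turn":-0.11},{"linear":[0,0,0],"turn":-0.11},{"linear":[0,0,0.02],"turn":0},{"linear":[0,0,0.015],"turn":0},{"linear":[0,0,0.015],"turn":0},{"linear":[0,0,0],"turn":0},{"linear":[0,0,0],"turn":0}]}}

```text
t: 10.7
ee_pos: [584.7, 15.8, 174.6]
orientation: [-1.361, -2.83, 0.001]
ft_force: [-0.1, 0.6, -0.6]
width: 44.2
grasp_force: 0.0
```

Call:
{"name": "arm_command", "arguments": {"series": [{"linear":[0,0,0],"turn":0},{"linear":[0,0,0],"turn":0},{"linear":[0,0,0],"turn":0},{"linear":[0,0,0],"turn":0},{"linear":[0,0,0],"turn":0},{"linear":[0,0,0],"turn":0},{"linear":[0,0,0],"turn":0}], "jaw": -1}}

```text
t: 11.4
ee_pos: [585.5, 15.9, 175.6]
orientation: [1.36, 2.83, 0.001]
ft_force: [1.9, 2.1, 2.9]
width: 22.1
grasp_force: 29.8
```

```bash
python3 - <<'E'
from h import *
o=ctrl.get_obs();print(o["moment"],o["grasp_force"])
th0=-.806;c=c0-5.4*n;p,_=wing(th0,c);go(p)
k=np.arange(1,15)*.1
rows(th0-k,[c-2*x*n for x in k],yaw(),p,sgn=-1)
E
```

```text
[ 0.47433868 -0.63928975  0.2099518 ] 29.81503179296851
t 11.4 pos [585.5  15.9 175.6] yaz 38.7 q6 -0.668 F [1.9 2.1 2.9] w 22.1
tool vec m [ 0.0009 -0.0011  0.0015]
[-0.0003, -0.0024, 0.0011] 0.091
[-0.0002, -0.0024, 0.0012] 0.095
[-0.0002, -0.0024, 0.0013] 0.093
[-0.0001, -0.0024, 0.0013] 0.092
[-0.0001, -0.0023, 0.0014] 0.09
[-0.0, -0.0023, 0.0014] 0.089
[0.0, -0.0023, 0.0014] 0.089
[0.0001, -0.0023, 0.0014] 0.088
[0.0002, -0.0023, 0.0014] 0.088
[0.0002, -0.0023, 0.0014] 0.089
[0.0003, -0.0023, 0.0014] 0.09
[0.0003, -0.0023, 0.0013] 0.091
[0.0004, -0.0023, 0.0013] 0.093
[0.0004, -0.0024, 0.0012] 0.095
```

Call:
{"name": "arm_command", "arguments": {"series": [{"linear":[-0.0003,-0.0024,0.0013],"turn":0.093},{"linear":[-0.0002,-0.0024,0.0013],"turn":0.095},{"linear":[-0.0002,-0.0024,0.0013],"turn":0.093}]}}

```text
t: 11.7
ee_pos: [580.0, 10.6, 172.0]
orientation: [1.746, 2.608, 0.0]
ft_force: [0.6, -3.0, 5.0]
width: 23.3
grasp_force: 30.2
```

Call:
{"name": "arm_command", "arguments": {"series": [{"linear":[-0.0001,-0.0024,0.0014],"turn":0.092},{"linear":[-0.0001,-0.0023,0.0014],"turn":0.09},{"linear":[0,-0.0023,0.0014],"turn":0.089}]}}

```text
t: 12.0
ee_pos: [573.2, 7.6, 167.8]
orientation: [2.082, 2.349, -0.001]
ft_force: [0.4, -6.4, 5.8]
width: 24.1
grasp_force: 30.3
```

```bash
python3 - <<'E'
from h import *
o=ctrl.get_obs();print(o["moment"],o["grasp_force"]);go(wing(-1.406,c0-6.6*n)[0])
E
```

```text
[-0.81936012 -0.34010796  0.30588491] 30.257951071800946
t 12.0 pos [573.2   7.6 167.8] yaz 6.9 q6 -0.125 F [ 0.4 -6.4  5.8] w 24.1
tool vec m [ 0.0016 -0.0011  0.0014]
```

Call:
{"name": "arm_command", "arguments": {"series": [{"linear":[0,-0.0023,0.0015],"turn":0.089},{"linear":[0.0001,-0.0023,0.0015],"turn":0.088}]}}

```text
t: 12.2
ee_pos: [568.1, 7.2, 164.6]
orientation: [2.282, 2.156, -0.002]
ft_force: [-1.9, -6.7, 6.7]
width: 24.1
grasp_force: 30.2
```

Call:
{"name": "arm_command", "arguments": {"series": [{"linear":[0.0002,-0.0023,0.0014],"turn":0.088},{"linear":[0.0002,-0.0023,0.0014],"turn":0.089}]}}

```text
t: 12.4
ee_pos: [563.1, 8.0, 161.6]
orientation: [2.464, 1.946, -0.003]
ft_force: [-1.9, -6.6, 5.9]
width: 24.2
grasp_force: 30.2
```

```bash
python3 - <<'E'
from h import *
o=ctrl.get_obs();print(o["moment"],o["grasp_force"]);go(wing(-1.806,c0-7.4*n)[0])
E
```

```text
[-1.00391653 -0.03349774  0.18322602] 30.218317351536825
t 12.4 pos [563.1   8.  161.6] yaz -13.4 q6 0.23 F [-1.9 -6.6  5.9] w 24.2
tool vec m [ 0.0015 -0.0006  0.0009]
```

Call:
{"name": "arm_command", "arguments": {"series": [{"linear":[0.0006,-0.0023,0.0014],"turn":0.09},{"linear":[0.0006,-0.0023,0.0014],"turn":0.091}]}}

```text
t: 12.6
ee_pos: [558.4, 10.2, 158.5]
orientation: [2.63, 1.715, -0.005]
ft_force: [-3.5, -8.2, 5.5]
width: 23.6
grasp_force: 30.2
```

```bash
python3 - <<'E'
from h import *
o=ctrl.get_obs();print(o["moment"],o["grasp_force"]);p=wing(-2.006,c0-7.8*n)[0];go(p)
rows(-2.006-np.arange(1,6)*.1,[c0-7.8*n]*5,yaw(),p,sgn=-1)
E
```

```text
[-1.316846    0.17805622  0.20108536] 30.211019769776613
t 12.6 pos [558.4  10.2 158.5] yaz -23.8 q6 0.416 F [-3.5 -8.2  5.5] w 23.6
tool vec m [ 0.0012 -0.0004  0.0006]
[0.0004, -0.0024, 0.0011] 0.088
[0.0004, -0.0025, 0.0011] 0.095
[0.0004, -0.0025, 0.001] 0.097
[0.0004, -0.0025, 0.0009] 0.099
[0.0004, -0.0025, 0.0008] 0.102
```

Call:
{"name": "arm_command", "arguments": {"series": [{"linear":[0.0004,-0.0024,0.0012],"turn":0.09}]}}

```text
t: 12.7
ee_pos: [556.3, 11.7, 157.2]
orientation: [2.705, 1.595, -0.005]
ft_force: [-3.6, -6.6, 4.2]
width: 23.3
grasp_force: 30.2
```

Call:
{"name": "arm_command", "arguments": {"series": [{"linear":[0.0004,-0.0025,0.0011],"turn":0.095}]}}

```text
t: 12.8
ee_pos: [555.7, 12.7, 156.8]
orientation: [2.774, 1.466, -0.001]
ft_force: [1.7, -12.9, 9.3]
width: 23.8
grasp_force: 31.3
```

Call:
{"name": "arm_command", "arguments": {"series": [{"linear":[0,0,0],"turn":0}]}}

```text
t: 12.9
ee_pos: [555.8, 12.7, 156.8]
orientation: [2.773, 1.467, -0.001]
ft_force: [-0.5, -10.7, 5.5]
width: 23.7
grasp_force: 30.9
```

```bash
python3 - <<'E'
from h import *
o=ctrl.get_obs();print(o["moment"],o["grasp_force"]);p=wing(-2.206,c0-8*n)[0];go(p)
k=ctrl.get_image("scene")["frame"][155:265,255:365]
t=ctrl.get_image("top")["frame"][180:290,170:280]
cv2.imwrite("pics/s4.png",np.hstack([cv2.resize(k,(400,400),interpolation=2),cv2.resize(t,(400,400),interpolation=2)]))
E
```

```text
[-1.79797775 -0.430837    0.52769055] 30.873203490882588
t 12.9 pos [555.8  12.7 156.8] yaz -34.2 q6 0.604 F [ -0.5 -10.7   5.5] w 23.7
tool vec m [ 0.0006 -0.0019  0.0013]
```

View pics/s4.png

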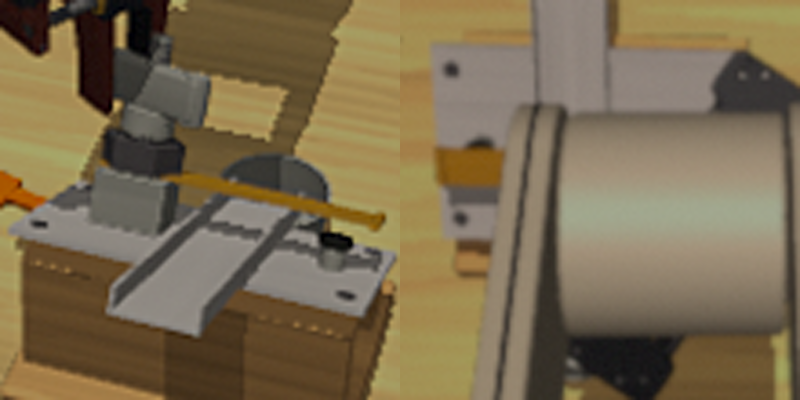

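The hub now sits nearly on the dark hex nut at (145,130). The last row moved only about 1.2 mm of the 2.7 commanded. I'll push on to confirm it's a firm stop.

Call:
{"name": "arm_command", "arguments": {"series": [{"linear":[0.0003,-0.002,0.001],"turn":0.05},{"linear":[0.0003,-0.002,0.001],"turn":0.05},{"linear":[0,0,0],"turn":0}]}}

```text
t: 13.3
ee_pos: [555.9, 14.2, 156.3]
orientation: [2.838, 1.327, 0.008]
ft_force: [4.9, -17.4, 9.4]
width: 24.9
grasp_force: 32.4
```

```bash
python3 - <<'E'
from h import *
o=ctrl.get_obs();print(o["moment"],o["grasp_force"]);go(wing(-2.206,c0-8*n)[0])
E
```

```text
[-3.20533043 -1.39330879  0.46764681] 32.39068909213529
t 13.3 pos [555.9  14.2 156.3] yaz -39.9 q6 0.708 F [  4.9 -17.4   9.4] w 24.9
tool vec m [-0.0008 -0.0011  0.0008]
```

Call:
{"name": "arm_command", "arguments": {"series": [{"linear":[0,0,0],"turn":0},{"linear":[0,0,0],"turn":0},{"linear":[0,0,0],"turn":0},{"linear":[0,0,0],"turn":0},{"linear":[0,0,0],"turn":0},{"linear":[0,0,-0.02],"turn":0},{"linear":[0,0,-0.025],"turn":0},{"linear":[0,0,-0.025],"turn":0},{"linear":[0,0,0],"turn":0}], "jaw": 0}}

```text
t: 14.2
ee_pos: [554.1, 17.9, 227.0]
orientation: [2.844, 1.329, 0.007]
ft_force: [0.4, -1.1, 0.4]
width: 43.6
grasp_force: 0.0
```

```bash
python3 - <<'E'
from h import *
L=np.array([591.5,167.5,118.7])-12*e2*[1,1,0];print("leaf_tip",L,"dist to axis",np.linalg.norm(np.cross(L-c0,n)))
go(L+[0,0,60+19])
i=ctrl.get_image("wrist");np.savez("w4.npz",**i);k=ctrl.get_image("scene")["frame"][155:265,255:365]
cv2.imwrite("pics/w4.png",np.hstack([cv2.resize(i["frame"],(480,360)),cv2.resize(k,(320,360))]))
E
```

```text
leaf_tip [591.24869096 155.5026318  118.7       ] dist to axis 120.19649973882419
t 14.2 pos [554.1  17.9 227. ] yaz -39.9 q6 0.708 F [ 0.4 -1.1  0.4] w 43.6
tool vec m [ 0.1293 -0.0599  0.0295]
```

View pics/w4.png

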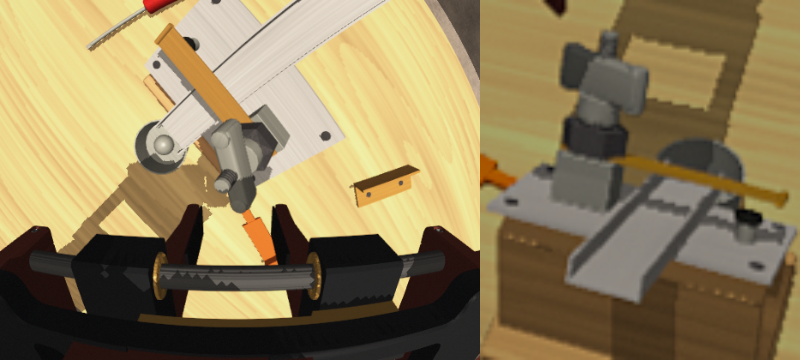

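The wrist view shows the released nut with its bar from (237,122) to (242,210), and the open fingers clear of it. The leaf's free end is at (172,35), and the scene half shows the hub down near the hex nut.

Call:
{"name": "arm_command", "arguments": {"series": [{"linear":[0.026,-0.012,0],"turn":0},{"linear":[0.026,-0.012,0],"turn":0},{"linear":[0.026,-0.012,0],"turn":0},{"linear":[0.026,-0.012,0],"turn":0},{"linear":[0.0253,-0.0119,0],"turn":0},{"linear":[0,0,0.0295],"turn":0.14},{"linear":[0,0,0],"turn":0.14},{"linear":[0,0,0],"turn":0.14},{"linear":[0,0,0],"turn":0.14},{"linear":[0,0,0],"turn":0.14}], "jaw": -1}}

```text
t: 15.3
ee_pos: [588.3, 155.1, 192.4]
orientation: [3.13, 0.264, -0.006]
ft_force: [-0.1, 0.4, 0.4]
width: 0.4
grasp_force: 0.0
```

Call:
{"name": "arm_command", "arguments": {"series": [{"linear":[0,0,0],"turn":0.14},{"linear":[0,0,0],"turn":0.03},{"linear":[0,0,0],"turn":0},{"linear":[0,0,0],"turn":0}]}}

```text
t: 15.7
ee_pos: [588.8, 155.1, 193.3]
orientation: [3.141, 0.008, -0.003]
ft_force: [0.2, 1.0, 0.5]
width: 0.2
grasp_force: 0.0
```

```bash
python3 - <<'E'
from h import *
i=np.load("w4.npz");q=c0-8*n+10*n
a,b=[rp(wray(i,p),q,n) for p in((276.5,142),(282,245))];print(a,b,np.linalg.norm(b-a),"th",th_of(b-a))
go([591,155.5,118.7+60+19])
E
```

```text
[593.54919356  63.37589094 182.00558145] [549.46995092   4.53243261 159.22600357] 76.97039293065707 th -2.2527716240022237
t 15.7 pos [588.8 155.1 193.3] yaz -89.7 q6 1.804 F [0.2 1.  0.5] w 0.2
tool vec m [ 0.0022 -0.0004 -0.0044]
```

The nut bar angle reads -2.25, about 4.1 rad turned, which fits the stop. Next I'll press the leaf.

Call:
{"name": "arm_command", "arguments": {"series": [{"linear":[0.001,0,0.015],"turn":0},{"linear":[0.001,0,0.015],"turn":0},{"linear":[0,0,0.012],"turn":0},{"linear":[0,0,0],"turn":0}]}}

```text
t: 16.1
ee_pos: [589.9, 154.8, 149.6]
orientation: [3.14, 0.006, -0.007]
ft_force: [-0.1, -0.2, 0.2]
width: 0.6
grasp_force: 0.0
```

Call:
{"name": "arm_command", "arguments": {"series": [{"linear":[0.001,0,0.003],"turn":0},{"linear":[0.001,0,0.003],"turn":0},{"linear":[0,0,0],"turn":0}]}}

```text
t: 16.4
ee_pos: [593.8, 155.3, 146.6]
orientation: [-3.142, -0.006, -0.0]
ft_force: [-0.1, 0.4, 0.2]
width: 0.6
grasp_force: 0.0
```

Call:
{"name": "arm_command", "arguments": {"series": [{"linear":[0.001,0,0.002],"turn":0},{"linear":[0.001,0,0.002],"turn":0},{"linear":[0.001,0,0.002],"turn":0},{"linear":[0,0,0],"turn":0},{"linear":[0,0,0],"turn":0}]}}

```text
t: 16.9
ee_pos: [596.7, 155.3, 140.7]
orientation: [-3.142, -0.006, -0.001]
ft_force: [0.0, 0.8, 0.4]
width: 0.4
grasp_force: 0.4
```

Call:
{"name": "arm_command", "arguments": {"series": [{"linear":[0,0,0.002],"turn":0},{"linear":[0,0,0.002],"turn":0},{"linear":[0,0,0],"turn":0},{"linear":[0,0,0],"turn":0}]}}

```text
t: 17.3
ee_pos: [597.2, 155.4, 137.0]
orientation: [-3.141, -0.006, -0.002]
ft_force: [2.6, 0.4, 4.5]
width: 0.5
grasp_force: 1.8
```

Call:
{"name": "arm_command", "arguments": {"series": [{"linear":[0.001,0,0.002],"turn":0},{"linear":[0.001,0,0.002],"turn":0},{"linear":[0,0,0],"turn":0},{"linear":[0,0,0],"turn":0}]}}

```text
t: 17.7
ee_pos: [599.1, 155.3, 132.8]
orientation: [-3.142, -0.006, -0.002]
ft_force: [2.7, -0.0, 6.0]
width: 0.3
grasp_force: 2.7
```

Call:
{"name": "arm_command", "arguments": {"series": [{"linear":[0.001,0,0.002],"turn":0},{"linear":[0.001,0,0.002],"turn":0},{"linear":[0,0,0],"turn":0},{"linear":[0,0,0],"turn":0}]}}

```text
t: 18.1
ee_pos: [600.5, 155.1, 130.2]
orientation: [3.141, 0.006, -0.0]
ft_force: [-3.6, -3.6, 18.6]
width: 0.6
grasp_force: 9.3
```

Call:
{"name": "arm_command", "arguments": {"series": [{"linear":[0,0,0.001],"turn":0},{"linear":[0,0,0],"turn":0},{"linear":[0,0,0],"turn":0},{"linear":[0,0,0],"turn":0},{"linear":[0,0,0],"turn":0},{"linear":[0,0,0],"turn":0},{"linear":[0,0,0],"turn":0},{"linear":[0,0,0],"turn":0}]}}

```text
t: 18.9
ee_pos: [600.6, 155.1, 129.9]
orientation: [3.141, 0.006, 0.001]
ft_force: [-5.2, -4.0, 23.7]
width: 0.5
grasp_force: 11.6
```

```bash
python3 - <<'E'
from h import *
go([0,0,0])
k=ctrl.get_image("scene")["frame"][165:265,265:375]
cv2.imwrite("pics/s5.png",cv2.resize(k,(660,600),interpolation=2))
E
```

```text
t 18.9 pos [600.6 155.1 129.9] yaz -89.8 q6 1.801 F [-5.2 -4.  23.7] w 0.5
tool vec m [-0.6012  0.1527  0.1297]
```

View pics/s5.png

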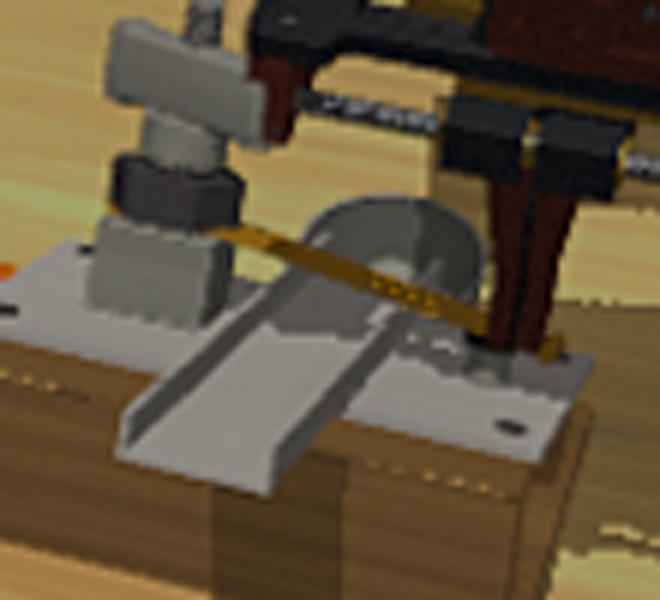

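The leaf is bent down onto the post at (490,345). A corner of the gripper body at (280,130) looks close to the nut's wing, so I'll check that.

```bash
python3 - <<'E'
from h import *
o=ctrl.get_obs();print(o["moment"],o["ft_force"],"r x F for tip (from TCP)",np.cross([0,0,-.019],o["ft_force"]))
for y in(60,66,70,76):print(rp(ray("scene",(265+280/6-.4,165+145/6-.4)),[0,y,0],np.array([0,1,0])))
print(rp(ray("scene",(265+265/6-.4,165+115/6-.4)),[0,63,0],np.array([0,1,0])))
E
```

```text
[-0.6736189   0.98117964 -0.06330776] [-4.87254284 -2.9913456  23.48946379] r x F for tip (from TCP) [-0.05683557  0.09257831  0.        ]
[540.60182479  60.         117.71797256]
[567.37161112  66.         139.81568927]
[585.21813535  70.         154.54750041]
[611.98792169  76.         176.64521712]
[578.7670432   63.         160.28131917]
```

The moments match pure fingertip contact, so nothing else is touching. Held, now releasing.

Call:
{"name": "arm_command", "arguments": {"series": [{"linear":[-0.001,0,-0.004],"turn":0},{"linear":[-0.002,0,-0.005],"turn":0},{"linear":[-0.002,0,-0.005],"turn":0},{"linear":[-0.001,0,-0.008],"turn":0},{"linear":[0,0,-0.02],"turn":0},{"linear":[0,0,-0.03],"turn":0},{"linear":[0,0,-0.03],"turn":0},{"linear":[0,0,-0.03],"turn":0},{"linear":[0,0,0],"turn":0},{"linear":[0,0,0],"turn":0}]}}

```text
t: 19.95
ee_pos: [594.0, 155.2, 259.6]
orientation: [3.142, 0.006, -0.001]
ft_force: [0.5, -0.9, -0.7]
width: 0.5
grasp_force: 0.0
```

```bash
python3 - <<'E'
from h import *
go([0,0,0])
k=ctrl.get_image("scene")["frame"][155:265,255:365];o=cv2.imread("pics/w4.png")[:,480:]
cv2.imwrite("pics/s6.png",np.hstack([cv2.resize(k,(400,400),interpolation=2),cv2.resize(o,(400,400))]))
E
```

```text
t 19.95 pos [594.  155.2 259.6] yaz -89.8 q6 1.803 F [ 0.5 -0.9 -0.7] w 0.5
tool vec m [-0.5945  0.1529  0.2598]
```

View pics/s6.png

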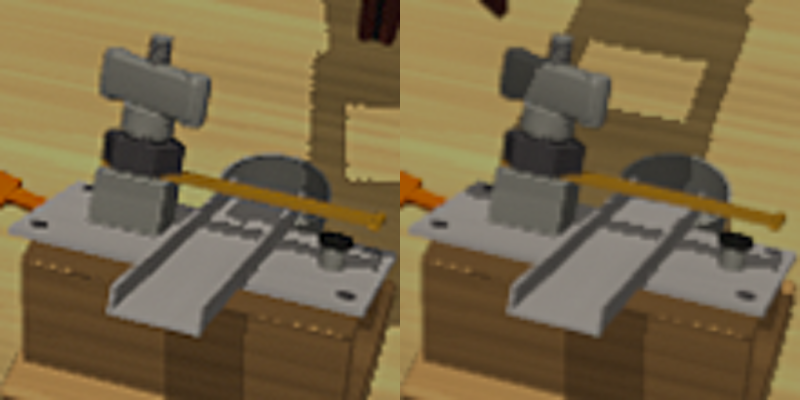

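The leaf is back up, with its tip at (375,220). The nut outline is the same as just after tightening, with ends at (105,60) and (210,100), and the arm is clear.

```bash
python3 -c "
from workcell import ctrl
print(ctrl.close_job())"
```

```text
the job is handed in; nothing more can be done
None
```

I screwed the jam nut down to a firm stop (about 4 rad of turn), then pressed the leaf onto the post, held it about a second and let it spring back. The job is handed in with the arm clear and the loose parts untouched; the script returned no verdict.

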